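Sort tool handles on the knife-edge balance

ROBOT

A 6-joint arm with a two-finger parallel gripper is mounted at the origin on the work surface. World frame = base frame: x ahead of the robot, y to its left, z up, the work surface at z = 0. Lengths are in m, angles in rad, forces in N, time in s.
With the tool pointing down it reaches from about 0.275 to 0.725 m from the base axis. Payload 5.6 kg.
Tool frame: the origin (TCP) lies on the centre line of the jaws, within the pads' length; the fingertips stand 25 mm ahead of it and the grasp point (between the pads) lies 6 mm ahead of it (manip.finger_overhang is the distance from the TCP to the fingertips, in m); z points along the fingers, y is the line along which they close (so a half turn about z gives the same grasp; the last joint's range is limited). The gripper opens to 85 mm and grips with 20 to 120 N. Pads are 22 mm wide; open, the fingers measure 114 mm over their backs; the gripper's body (76 mm by 85 mm) begins 54 mm behind the grasp point. The pads swing forward as they close: fully open they stand 13 mm farther back than shut.
Start: joints at [-0.893, 0.255, 0.108, 0, -1.424, -0.285], TCP at [0.211, -0.508, 0.256] pointing down, gripper open.
Joint ranges: [-2.95, 2.95], [-1.21, 1.97], [-1.09, 1.5], [-2.87, 1.71], [-2.94, -0.07], [-3.05, 3.05]. Speed limits (rad/s): [2.57, 2.57, 3.14, 3.14, 3.14, 3.14].

INTERFACE

Orientations are given as a 3x3 rotation matrix whose columns are the frame's x, y, z axes.
In Python, from station import readout, read_camera, job, spotter, manip gives the robot as it stands.
- The arm moves only by the tool drive_tool, never from a script. Its argument "steps" is a list of rows, each a list of 7 numbers: the closure in counts, from 0 (fully open) to 255 (shut), then the shift along the tool's x, y, z in m, then the turn, a rotation vector about the tool's x, y, z in rad. In form: [[fingers, dx, dy, dz, wx, wy, wz], ...]. A call has 1 to 20 rows; each row is the pose to reach, as a shift and turn from the pose commanded when the call began, along the tool's axes at that moment; what a row does not reach only later rows make up. A row lasts 1/8 s, in which the tool goes at most 62.5 mm and 10.7 degrees, less where a joint would pass 70% of its speed; a pose out of reach is approached as far as the arm can. A call with a gripper value outside its range is refused whole. The fingers move at their own pace and stop on an object; "squeeze" is the grip in N (left out, the last holds). Time passes only in rows, so rows that repeat a pose let the fingers close. It gives the time, the measured TCP pose, the force, the opening and the grip force at its end, in the units of the state.
- readout.read_state(): the state, without advancing time (a new reading comes with each control period).
- read_camera(name): name is "side" or "top"; returns a dict with "image" (480x640x3 uint8, blue, green, red), "camera_matrix" (3x3 intrinsics, pixels), "pose" (4x4, takes a point from camera to world coordinates). Camera axes: x right, y up, looking along -z (the intrinsics and any distortion apply to the point x, -y, -z); pixel columns grow to the right and rows downward; lengths in m; the calibration is good to about 2 mm. A picture is of the moment at which its call begins. There is no depth.
- job.close_job(): hands the job in; it is judged then, once.
Trained networks look in a picture, given as the dict that the camera call returned (one of the last four; its "shot" number tells which), for a name from the list of things; names that differ only in an ending like _2 or _b are one class to them, and where a whole thing is asked for, a point or a joint stands for the part that bears it (a point fixed in the world has none). Each returns a list of dicts, best first, with "conf" (0 to 1); they miss things now and then, are a little off and sometimes report something else, mostly with a low value. They report only what shows in the picture. A call takes as long as a camera call. They do not tell look-alikes from the thing itself.
- spotter.spot_in(picture, name): "at" ([x, y, z] in m, in the coordinates of the camera as it stood for that picture, good to about 4 mm: the middle of the surface that is visible of it).
- spotter.mark_of(picture, name): "at" ([x, y, z] in m, in the coordinates of the camera as it stood for that picture, good to about 4 mm: a listed point, or the origin of a listed thing).
The state is a dict: "time_s": time; "qpos": joint angles; "qvel": joint speeds; "tau": joint torques, N m; "position": TCP position; "orientation": TCP orientation; "contact_force": force on the tool from outside, world axes, zero at the start; "wrist_torque": the same for the moment, N m; "finger_gap": finger opening in m; "grasp_force": force on a finger pad.
Only numpy, scipy, OpenCV 4.12 (cv2) and the standard library are available. Lean on these libraries where they do the work, as an engineer would, in place of code of your own. Each camera call takes 0.05 s, during which the arm holds its last target. There are 200 camera calls.

TASK

Check the two cherry handles for an off-centre weight, one after the other: lay a handle lengthwise on the balance gauge with its black middle line over the steel knife edge, let go, and see whether it stays level or tips onto a yellow stop. Before you try the other one, lay the tested handle flat in its tray: the red tray if it balances, the grey tray if it tips. Set the handles down rather than dropping them, and leave the ruler block, the clear jig and the cherry block where they are.

Things in the scene. Friction and masses are not known exactly. Their poses are not given: they have to be found in the camera images.
- handle_a_mid (a point): one of two look-alike cherry handles: bar 150 x 24 x 22 mm (its own x, y, z; x lengthwise), 12 mm brass band at each end, black 3 mm line round the middle; 0.10 to 0.19 kg. Starts flat on the rubber mat beside the other. This point is its centre, at the black line, 11 mm above its underside. Its weight is either at the middle or, unseen, some 20 mm towards one end.
- handle_b_mid (a point): one of two look-alike cherry handles: bar 150 x 24 x 22 mm (its own x, y, z; x lengthwise), 12 mm brass band at each end, black 3 mm line round the middle; 0.10 to 0.19 kg. Starts flat on the rubber mat beside the other. This point is its centre, at the black line, 11 mm above its underside. Its weight is either at the middle or, unseen, some 20 mm towards one end.
- edge (a point): middle of the top of the gauge's steel knife edge, 50 mm above the bench: a flat land 10 mm wide along the gauge (x) and 18 mm long across it (y), so fingers can pass either side of it below a 24 mm wide handle. A handle whose weight lies over the land (within 5 mm) stays level; else it tips about 0.18 rad and rests on a stop. z up.
- gauge: balance gauge fixed to the bench: dark steel base 180 x 60 x 8 mm, steel knife edge in the middle, and 65 mm from the middle to either side along x a yellow-topped stop post (10 mm along x, 24 mm across, 38 mm high, 12 mm lower than the edge) that catches a tipping handle. Origin under its centre on the bench; x along its length, the way a handle is laid.
- red_tray: red lacquered, shallow open tray fixed to the bench, outside 210 x 115 x 22 mm (its own x, y, z), walls and floor 5 mm thick, inside 200 x 105 mm. Origin under its centre, on the bench; x along its length. The red and the grey tray may have changed places. For handles that balance.
- grey_tray: grey plastic, shallow open tray fixed to the bench, outside 210 x 115 x 22 mm (its own x, y, z), walls and floor 5 mm thick, inside 200 x 105 mm. Origin under its centre, on the bench; x along its length. The red and the grey tray may have changed places. For handles that tip.
- mat: black rubber mat fixed to the bench, 210 x 200 x 3 mm, on which the two handles lie at the start, roughly along its x, their middles about 90 mm apart. Origin under its centre.
- ruler_block: bystander: loose stainless steel ruler block 150 x 30 x 18 mm, origin under its centre, x along its length
- jig: bystander: loose clear acrylic L-shaped registration jig, 120 x 120 x 12 mm overall, arms 30 mm wide, origin under the middle of its outline
- cherry_block: bystander: loose sanded cherry printing block 130 x 100 x 22 mm, origin under its centre
Things that resemble listed ones, but are neither listed nor needed, are in the scene too. What is shaped like the part that bears handle_b_mid but green is not meant. Leave any green look-alike of the red_tray alone.

How it is judged:
By the outcome, as a careful person would: the job done as asked, in the order asked, and still so for the second after the job is handed in, with the robot touching nothing.
It also fails if it takes over 72 s, if anything falls off the work surface, if the arm or the gripper's body presses on something with over 40 N, if the wrist force passes 120 N, or if a joint passes its speed limit or range.

## Working session

There is one attempt and no reset: what is moved stays moved. The work goes in short steps, Python scripts to look and compute and a tool call to move; the robot and the scene stay as the last step left them, time stands still between calls to the robot, and variables do not carry over. Pictures are saved under pics/ and viewed, at most 13 in all, crops included, and the job is handed in when it is done.

Besides the shell and the picture viewer there is one more tool, called after "Emit:" in YAML: its name, and indented under it one key for each argument. drive_tool: Moves the arm, as the interface text tells. Its arguments: {"type":"object","properties":{"steps":{"type":"array"},"squeeze":{"type":"number"}},"required":["steps"]}

```bash
mkdir -p pics; ls; cat > h.py <<'E'
import numpy as np, cv2
from station import readout, read_camera, job, spotter, manip
def world(p,at): return (p["pose"]@np.r_[at,1])[:3]
def ray(p,uv,z):
    K=p["camera_matrix"]; d=np.linalg.inv(K)@np.r_[uv,1.]; d=p["pose"][:3,:3]@(d*[1,-1,-1]); o=p["pose"][:3,3]
    return o+d*(z-o[2])/d[2]
def pix(p,w):
    c=np.linalg.inv(p["pose"])@np.r_[w,1]; q=p["camera_matrix"]@(c[:3]*[1,-1,-1]); return q[:2]/q[2]
E
python3 - <<'E'
from h import *
np.set_printoptions(precision=3,suppress=True)
s=readout.read_state(); print(s["time_s"],s["position"],s["orientation"],manip.finger_overhang, s["finger_gap"])
for c in ("top","side"):
    p=read_camera(c); cv2.imwrite(f"pics/{c}0.png",p["image"]); print(c,p.keys(),p["pose"])
    for n in ("handle_a_mid","edge","gauge","red_tray","grey_tray","mat","ruler_block","jig","cherry_block"):
        for d in spotter.mark_of(p,n): 
            if d["conf"]>.25:
                w=world(p,d["at"]); print(c,n,round(d["conf"],2),w,pix(p,w).round())
E
```

```text
pics
0.0 [ 0.21  -0.508  0.255] [[-0.924 -0.383 -0.001]
 [-0.383  0.924  0.002]
 [ 0.     0.002 -1.   ]] 0.025 0.0855807234664908
top dict_keys(['image', 'camera_matrix', 'pose', 'shot']) [[ 0.006  0.989 -0.149  0.397]
 [-1.     0.01   0.027 -0.079]
 [ 0.028  0.149  0.989  1.078]
 [ 0.     0.     0.     1.   ]]
top handle_a_mid 0.69 [0.535 0.31  0.01 ] [145. 244.]
top edge 0.84 [0.554 0.002 0.048] [274. 235.]
top gauge 0.96 [0.553 0.004 0.004] [275. 238.]
top red_tray 0.93 [ 0.534 -0.16  -0.   ] [342. 246.]
top red_tray 0.82 [ 0.752 -0.339  0.001] [414. 161.]
top grey_tray 0.83 [ 0.484 -0.352 -0.001] [421. 268.]
top mat 0.83 [0.531 0.266 0.001] [165. 246.]
top ruler_block 0.86 [ 0.576 -0.528  0.001] [492. 231.]
top jig 0.7 [ 0.781 -0.116 -0.002] [325. 149.]
top cherry_block 0.82 [ 0.772  0.089 -0.002] [243. 151.]
top cherry_block 0.42 [0.534 0.219 0.014] [184. 244.]
side dict_keys(['image', 'camera_matrix', 'pose', 'shot']) [[-0.993  0.076 -0.093  0.476]
 [-0.119 -0.493  0.862  0.701]
 [ 0.02   0.867  0.499  0.522]
 [ 0.     0.     0.     1.   ]]
side handle_a_mid 0.83 [0.538 0.315 0.013] [304. 423.]
side edge 0.74 [ 0.541 -0.162 -0.003] [335. 252.]
side edge 0.62 [0.555 0.005 0.053] [321. 271.]
side gauge 0.81 [0.553 0.006 0.   ] [322. 293.]
side red_tray 0.77 [ 0.752 -0.341 -0.001] [265. 211.]
side red_tray 0.7 [ 0.54  -0.162  0.   ] [336. 251.]
side grey_tray 0.8 [ 0.483 -0.354  0.001] [364. 215.]
side grey_tray 0.47 [ 0.54  -0.162 -0.004] [336. 252.]
side mat 0.67 [0.532 0.269 0.002] [314. 401.]
side ruler_block 0.61 [ 0.577 -0.531  0.002] [336. 187.]
side jig 0.61 [ 0.78  -0.127  0.001] [231. 250.]
side jig 0.4 [ 0.581 -0.53   0.003] [334. 187.]
side cherry_block 0.75 [ 0.771  0.086 -0.002] [201. 310.]
```

View pics/top0.png

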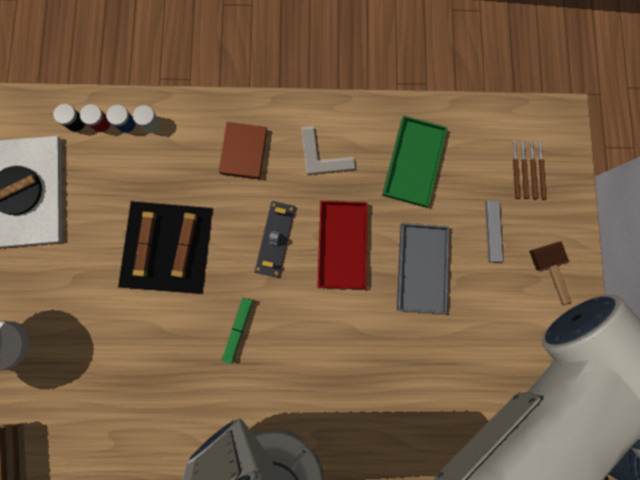

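View pics/side0.png

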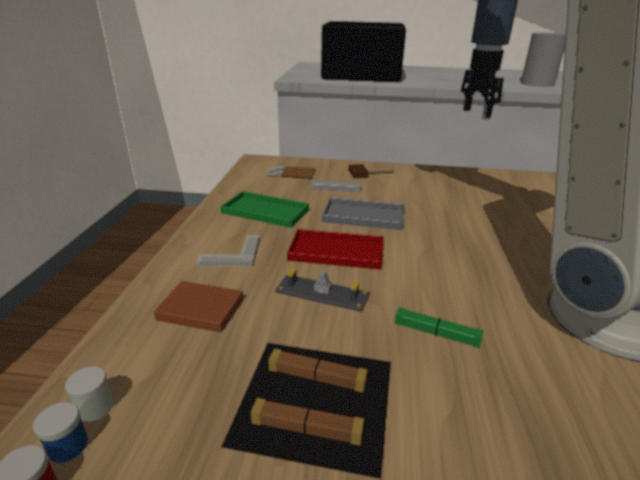

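Top view: two brass-ended cherry handles lie on the black mat at (145,244) and (184,244). The green bar at (238,330) is the look-alike. The gauge is at (275,238), the red tray at (343,245) and the grey tray at (424,268). The green tray at (415,161) is a decoy. The side view agrees. Next I'll measure angles and confirm in one crop.

```bash
cat >> h.py <<'E'
def seg(p,mask,z,amin=15):
    n,l,st,ce=cv2.connectedComponentsWithStats(mask.astype(np.uint8)); out=[]
    for i in range(1,n):
        if st[i,4]<amin: continue
        v,u=np.nonzero(l==i); w=np.array([ray(p,(a,b),z) for a,b in zip(u,v)])[:,:2]
        c,(s1,s2),an=cv2.minAreaRect(w.astype(np.float32)*1000)
        if s1<s2: an+=90
        an=(an+90)%180-90
        out.append((ce[i].round(1),st[i,4],np.round(c,1),np.round(sorted((s1,s2)),1),round(np.radians(an),3)))
    return out
def hsv(p): return cv2.cvtColor(p["image"],cv2.COLOR_BGR2HSV).astype(int).transpose(2,0,1)
E
python3 - <<'E'
from h import *
np.set_printoptions(precision=3,suppress=True)
p=read_camera("top"); im=p["image"]; H,S,V=hsv(p)
box=np.zeros(H.shape,bool)
def reg(m,u0,u1,v0,v1): b=np.zeros(m.shape,bool); b[v0:v1,u0:u1]=m[v0:v1,u0:u1]; return b
print("handles"); [print(x) for x in seg(p,reg((V>60)&(S>80),128,206,208,286),.022)]
print("stops"); [print(x) for x in seg(p,reg((S>150)&(V>120)&(H>15)&(H<35),255,297,200,280),.038,5)]
print("brass"); [print(x) for x in seg(p,reg((S>110)&(V>90)&(H>16)&(H<35),128,206,205,286),.022,5)]
print("base"); [print(x) for x in seg(p,reg((S<90)&(V<110),250,300,195,282),.008,200)]
print("red"); [print(x) for x in seg(p,reg((S>150)&((H<6)|(H>174)),310,378,190,300),.022,200)]
print("grey"); [print(x) for x in seg(p,reg((S<70),390,460,215,320),.022,200)]
cv2.imwrite("pics/crop1.png",cv2.resize(im[190:300,120:310],None,fx=4,fy=4,interpolation=cv2.INTER_CUBIC))
E
```

```text
handles
(array([128.3, 212.1]), np.int32(15), array([606.8, 350.2]), array([ 2.3, 24.2]), np.float64(0.069))
(array([142.6, 243.6]), np.int32(698), array([535.2, 312.2]), array([ 28.6, 154. ]), np.float64(-0.092))
(array([182.7, 244.5]), np.int32(691), array([533.4, 218.4]), array([ 28.4, 153.7]), np.float64(-0.166))
(array([204.8, 277.8]), np.int32(22), array([457.7, 164.4]), array([ 2.3, 39.6]), np.float64(0.044))
stops
(array([280., 210.]), np.int32(39), array([614.7,  -9.6]), array([ 9.3, 22.8]), np.float64(1.333))
(array([267.4, 263.6]), np.int32(41), array([487.6,  17. ]), array([ 9.5, 21.9]), np.float64(1.381))
brass
(array([147.2, 214.2]), np.int32(56), array([603.6, 306.5]), array([12.1, 24. ]), np.float64(-1.559))
(array([189.1, 215.5]), np.int32(57), array([602.3, 207.4]), array([12.1, 24. ]), np.float64(-1.56))
(array([137.9, 272.5]), np.int32(63), array([465.8, 318.7]), array([11.6, 23.7]), np.float64(-1.563))
(array([176.4, 273.1]), np.int32(63), array([465.1, 229.7]), array([12.7, 26.1]), np.float64(1.381))
base
(array([274.7, 239.4]), np.int32(1633), array([550.9,   3.5]), array([ 60.9, 178.8]), np.float64(-0.21))
red
(array([342.5, 244.8]), np.int32(4174), array([ 537.3, -158.7]), array([114.7, 208.7]), np.float64(-0.025))
grey
(array([423.1, 268.3]), np.int32(4404), array([ 483. , -350.4]), array([119.1, 210.3]), np.float64(-0.064))
```

View pics/crop1.png

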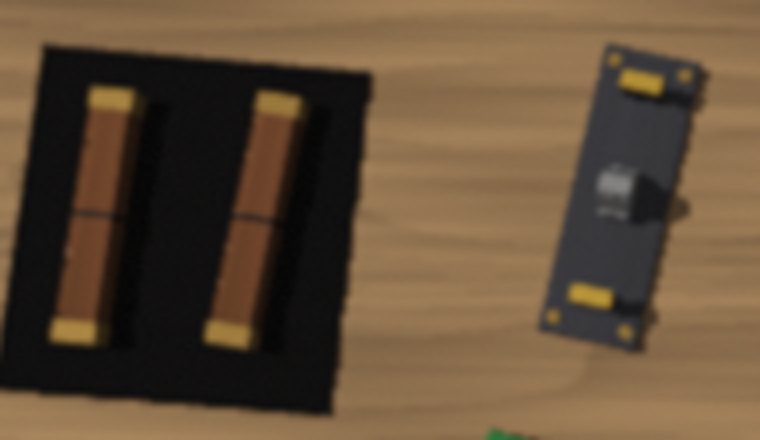

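The crop shows two brass-ended cherry handles, with black lines at crop (98,214) and (258,217), i.e. top px (145,244) and (184,244). The grey gauge has two yellow stops. Both handles fit the description; the green bar does not. I'll start with the right one, which is nearer the gauge.

```bash
cat >> h.py <<'E'
from scipy.spatial.transform import Rotation as Ro
def go(*tgts):
    s=readout.read_state(); R=np.array(s["orientation"]); P=np.array(s["position"])
    print("t",round(s["time_s"],2),"P",np.round(P,4),"gap",round(s["finger_gap"],4))
    for x,y,z,yaw in tgts:
        T=min((Ro.from_euler("z",yaw+k*np.pi).as_matrix()@np.diag([1,-1,-1]) for k in (0,1)),key=lambda T:Ro.from_matrix(R.T@T).magnitude())
        print(np.round(R.T@(np.r_[x,y,z]-P),4),np.round(Ro.from_matrix(R.T@T).as_rotvec(),4))
E
python3 - <<'E'
from h import *
go((.5335,.218,.15,-.161),(.5335,.218,.031,-.161))
E
```

```text
t 1.05 P [ 0.2106 -0.5081  0.2563] gap 0.0853
[-0.5763  0.5472  0.1063] [-0.      0.      0.5538]
[-0.5763  0.5472  0.2253] [-0.      0.      0.5538]
```

Emit:
drive_tool:
  steps:
    - [75,-0.576,0.547,0,0,0,0.554]
    - [75,-0.576,0.547,0,0,0,0.554]
    - [75,-0.576,0.547,0,0,0,0.554]
    - [75,-0.576,0.547,0,0,0,0.554]
    - [75,-0.576,0.547,0,0,0,0.554]
    - [75,-0.576,0.547,0,0,0,0.554]
    - [75,-0.576,0.547,0,0,0,0.554]
    - [75,-0.576,0.547,0,0,0,0.554]
    - [75,-0.576,0.547,0,0,0,0.554]
    - [75,-0.576,0.547,0,0,0,0.554]
    - [75,-0.576,0.547,0,0,0,0.554]
    - [75,-0.576,0.547,0,0,0,0.554]
    - [75,-0.576,0.547,0,0,0,0.554]
    - [75,-0.576,0.547,0,0,0,0.554]
    - [75,-0.576,0.547,0.03,0,0,0.554]
    - [75,-0.576,0.547,0.08,0,0,0.554]
    - [75,-0.576,0.547,0.106,0,0,0.554]
    - [75,-0.576,0.547,0.106,0,0,0.554]

```text
time_s: 3.3
position: [0.5321, 0.2164, 0.1486]
orientation: [[-0.987, 0.161, -0.004], [0.161, 0.987, -0.003], [0.003, -0.003, -1.0]]
contact_force: [-0.9, -0.1, 1.5]
finger_gap: 0.0604
grasp_force: 0.0
```

```bash
python3 - <<'E'
from h import *
go((.5335,.218,.15,-.161),(.5335,.218,.031,-.161))
p=read_camera("side"); cv2.imwrite("pics/s1.png",cv2.resize(p["image"][220:480,200:460],None,fx=2.3,fy=2.3))
E
```

```text
t 3.3 P [0.5321 0.2164 0.1486] gap 0.0604
[-0.0011  0.0018 -0.0014] [-0.0031 -0.0032 -0.0008]
[-0.0015  0.0022  0.1176] [-0.0031 -0.0032 -0.0008]
```

View pics/s1.png

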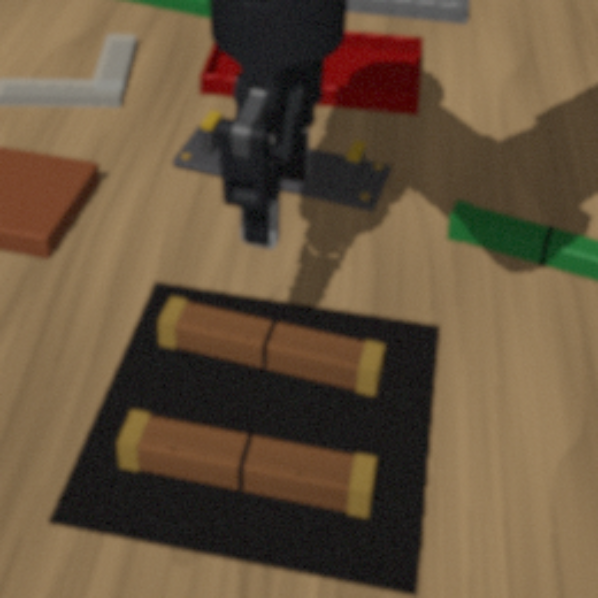

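The side crop shows the gripper above the far handle, whose line is at crop (268,345). The fingertips are on line with it, so I'm descending.

Emit:
drive_tool:
  steps:
    - [75,-0.001,0.002,0.04,0,0,0]
    - [75,-0.001,0.002,0.08,0,0,0]
    - [75,-0.001,0.002,0.105,0,0,0]
    - [75,-0.001,0.002,0.117,0,0,0]
    - [75,-0.001,0.002,0.117,0,0,0]
    - [75,-0.001,0.002,0.117,0,0,0]
  squeeze: 40

```text
time_s: 4.1
position: [0.5357, 0.2201, 0.035]
orientation: [[-0.987, 0.16, 0.003], [0.16, 0.987, 0.001], [-0.002, 0.002, -1.0]]
contact_force: [-0.2, 0.8, 0.0]
finger_gap: 0.0603
grasp_force: 0.0
```

Emit:
drive_tool:
  steps:
    - [255,0,0,0,0,0,0]
    - [255,0,0,0,0,0,0]
    - [255,0,0,0,0,0,0]
    - [255,0,0,0,0,0,0]
    - [255,0,0,0,0,0,0]
    - [255,0,0,0,0,0,0]
  squeeze: 40

```text
time_s: 4.85
position: [0.535, 0.2198, 0.0341]
orientation: [[-0.987, 0.16, 0.001], [0.16, 0.987, 0.001], [-0.001, 0.001, -1.0]]
contact_force: [-1.8, 0.2, 6.3]
finger_gap: 0.0232
grasp_force: 40.2
```

```bash
python3 - <<'E'
from h import *
s=readout.read_state(); print(s["position"],s["contact_force"],s["grasp_force"],s["finger_gap"])
E
```

```text
[0.53504834 0.21983107 0.03409661] [-1.84812385  0.17496916  6.30875463] 40.17598092556 0.023152997799543013
```

```bash
python3 - <<'E'
from h import *
go((.535,.2198,.131,-.161),(.5526,.0034,.131,-.206))
E
```

```text
t 4.85 P [0.535  0.2198 0.0341] gap 0.0232
[-0.0001  0.     -0.0969] [0.0008 0.0011 0.0002]
[-0.0521 -0.2108 -0.097 ] [0.0008 0.0011 0.0452]
```

Emit:
drive_tool:
  steps:
    - [255,0,0,-0.02,0,0,0]
    - [255,0,0,-0.06,0,0,0]
    - [255,0,0,-0.097,0,0,0]
    - [255,0,0,-0.097,0,0,0]
    - [255,-0.013,-0.05,-0.097,0,0,0.02]
    - [255,-0.026,-0.105,-0.097,0,0,0.045]
    - [255,-0.04,-0.16,-0.097,0,0,0.045]
    - [255,-0.05,-0.2,-0.097,0,0,0.045]
    - [255,-0.052,-0.211,-0.097,0,0,0.045]
    - [255,-0.052,-0.211,-0.097,0,0,0.045]
    - [255,-0.052,-0.211,-0.097,0,0,0.045]
    - [255,-0.052,-0.211,-0.097,0,0,0.045]

```text
time_s: 6.35
position: [0.552, 0.004, 0.1301]
orientation: [[-0.979, 0.203, -0.0], [0.203, 0.979, 0.0], [0.0, 0.0, -1.0]]
contact_force: [0.3, 0.6, -1.3]
finger_gap: 0.023
grasp_force: 39.7
```

```bash
cat >> h.py <<'E'
def brass(p,z,u0=240,u1=320,v0=185,v1=290):
    H,S,V=hsv(p); m=(S>110)&(V>70)&(H>16)&(H<35); b=np.zeros(m.shape,bool); b[v0:v1,u0:u1]=m[v0:v1,u0:u1]
    r=seg(p,b,z,12); [print(x[0],x[1],x[2],x[3]) for x in r]; return r
E
python3 - <<'E'
from h import *
go((.5526,.0034,.131,-.206),)
p=read_camera("top"); brass(p,.122)
q=read_camera("side")
cv2.imwrite("pics/c2.png",np.hstack([cv2.resize(p["image"][180:300,220:340],(400,400)),cv2.resize(q["image"][200:340,240:380],(400,400))]))
E
```

```text
t 6.35 P [0.552  0.004  0.1301] gap 0.023
[-0.0007 -0.0005 -0.0009] [ 0.0001 -0.0003  0.0013]
[265.1 262.9] 90 [481.4  13.7] [12.9 32.6]
```

View pics/c2.png

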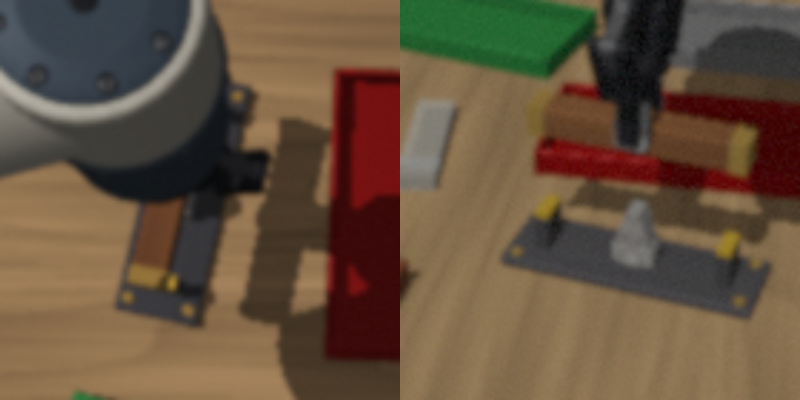

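Left half (top view): the wrist hides the far end of the handle. Right half (side view): the handle is held level above the gauge, with brass ends at crop (540,112) and (742,150) and stops at (547,207) and (728,243). Next is a check of centring with the side camera.

```bash
cat >> h.py <<'E'
from scipy.ndimage import map_coordinates
def sidecheck(p,c,yaw,zt):
    """c: xy guess of handle middle, zt: handle centre z. Inner brass/wood boundaries on the face toward the camera (+y), along handle (expected -63,+63)."""
    ex=np.array([np.cos(yaw),np.sin(yaw),0]); ey=np.array([-np.sin(yaw),np.cos(yaw),0]); H=hsv(p)[0].astype(float)
    H[H>90]=0; t=np.arange(-.09,.0901,.0005); prof=0
    for dz in (-.005,-.002,.001,.004):
        uv=np.array([pix(p,np.r_[c,zt+dz]+ey*.012+ex*a) for a in t]); prof=prof+map_coordinates(H,[uv[:,1],uv[:,0]],order=1)/4
    def cross(lo,hi,sg):
        i=np.where((t>lo)&(t<hi))[0]; g=np.gradient(np.convolve(prof,np.ones(5)/5,"same"))*sg; g=np.clip(g[i],0,None)
        k=i[np.argmax(g)]; j=np.arange(k-8,k+9); w=np.clip(np.gradient(np.convolve(prof,np.ones(5)/5,"same"))[j]*sg,0,None); return (w*t[j]).sum()/w.sum()*1000
    a,b=cross(-.073,-.050,-1),cross(.050,.073,1); print("boundaries",a.round(1),b.round(1),"mid",round((a+b)/2,1)); return prof
E
python3 - <<'E'
from h import *
np.set_printoptions(precision=1,suppress=True)
q=read_camera("side"); pr=sidecheck(q,(.552,.004),-.206,.111); print(pr[20:340:4])
# stop tops and base in side view
H,S,V=hsv(q); m=(S>130)&(V>110)&(H>15)&(H<35)
n,l,st,ce=cv2.connectedComponentsWithStats(m.astype(np.uint8))
for i in range(1,n):
    if st[i,4]>6 and 270<ce[i,0]<385 and 225<ce[i,1]<310: print(ce[i],st[i,4],ray(q,ce[i],.034)*1000)
print([pix(q,(.551+s*.065*np.cos(.206),.0037-s*.065*np.sin(.206),.036)) for s in(-1,1)])
E
```

```text
boundaries -62.7 61.3 mid -0.7
[11.5 17.6 20.3 20.2 20.4 20.2 20.2 20.1 18.3 15.4 13.2 13.  13.1 13.1
 13.3 13.  12.3 12.7 13.2 13.6 12.9 12.9 13.5 12.5 13.1 13.3 13.1 12.9
 13.4 13.3 12.9 12.5 12.7 12.6 11.8 11.1 31.2 30.4 20.1  4.1 23.5 14.1
  0.6 28.7 27.4  9.6 11.4 11.9 12.5 13.3 12.8 12.5 13.3 13.3 13.3 12.8
 12.8 13.  12.4 13.1 13.2 13.1 12.7 13.5 12.8 12.9 12.8 12.5 12.7 13.2
 14.7 17.4 19.5 20.6 20.3 20.3 19.8 19.1 18.4 17.4]
[287.9 238.4] 96 [ 648.8 -143.1   34. ]
[358.2 252. ] 103 [ 488.  -107.8   34. ]
[291.  271.5] 47 [617.2 -12.1  34. ]
[354.2 284.8] 54 [489.3  14.6  34. ]
[array([355.2, 284.7]), array([292.1, 271.5])]
```

Emit:
drive_tool:
  steps:
    - [255,-0.0015,0,0.02,0,0,0]
    - [255,-0.0015,0,0.036,0,0,0]
    - [255,-0.0015,0,0.043,0,0,0]
    - [255,-0.0015,0,0.0455,0,0,0]
    - [255,-0.0015,0,0.0465,0,0,0]
    - [255,-0.0015,0,0.0465,0,0,0]
    - [255,-0.0015,0,0.0465,0,0,0]

```text
time_s: 7.38
position: [0.5538, 0.0027, 0.0842]
orientation: [[-0.979, 0.205, 0.001], [0.205, 0.979, 0.0], [-0.001, 0.0, -1.0]]
contact_force: [-0.2, 0.9, -1.6]
finger_gap: 0.0229
grasp_force: 39.7
```

```bash
python3 - <<'E'
from h import *
go((.5535,.0037,.081,-.206))
s=readout.read_state(); print(s["contact_force"],s["position"])
q=read_camera("side"); sidecheck(q,s["position"][:2],-.206,s["position"][2]-.020)
H,S,V=hsv(q); m=(S>130)&(V>110)&(H>15)&(H<35)
cv2.imwrite("pics/c3.png",cv2.resize(q["image"][215:335,255:415],(800,600)))
E
```

```text
t 7.38 P [0.5538 0.0027 0.0842] gap 0.0229
[0.0005 0.001  0.0032] [ 0.0003  0.0007 -0.0002]
[-0.18787263  0.89396601 -1.60842226] [0.553775   0.00265067 0.08420786]
boundaries -63.0 61.5 mid -0.7
```

View pics/c3.png

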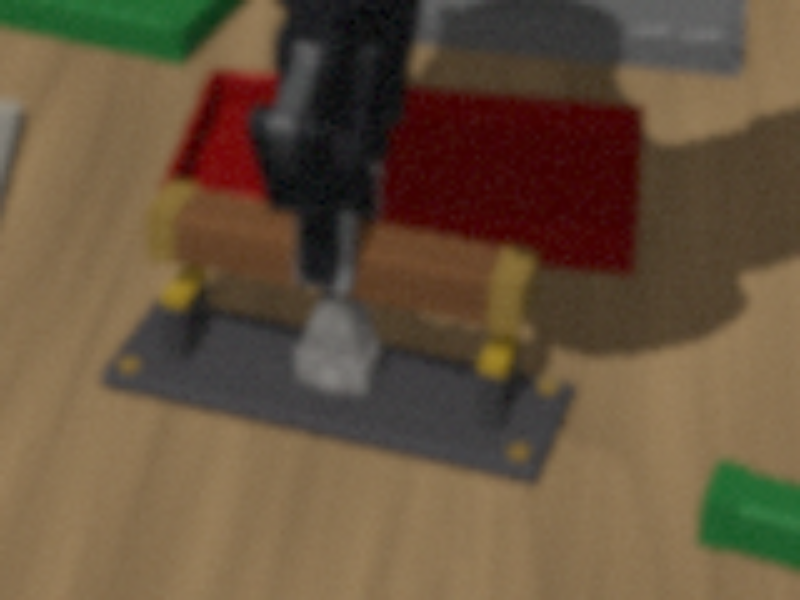

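The crop shows the handle just above the edge and centred: brass ends at (165,220) and (512,290), stops at (182,292) and (497,358), edge at (337,345). Lowering to contact.

Emit:
drive_tool:
  steps:
    - [255,0,0.001,0.001,0,0,0]
    - [255,0,0.001,0.002,0,0,0]
    - [255,0,0.001,0.003,0,0,0]
    - [255,0,0.001,0.003,0,0,0]

```text
time_s: 7.92
position: [0.5538, 0.0036, 0.0811]
orientation: [[-0.979, 0.205, 0.0], [0.205, 0.979, -0.0], [-0.0, 0.0, -1.0]]
contact_force: [-1.4, 0.8, 1.5]
finger_gap: 0.0224
grasp_force: 40.1
```

Emit:
drive_tool:
  steps:
    - [255,0,0,0.0005,0,0,0]
    - [185,0,0,0.0005,0,0,0]
    - [175,0,0,0.0005,0,0,0]
    - [160,0,0,0.0005,0,0,0]
    - [110,0,0,0.0005,0,0,0]
    - [110,0,0,0.0005,0,0,0]
    - [110,0,0,-0.02,0,0,0]
    - [110,0,0,-0.06,0,0,0]
    - [110,0,0,-0.06,0,0,0]
    - [110,0,0,-0.06,0,0,0]
    - [110,0,0,-0.06,0,0,0]
    - [110,0,0,-0.06,0,0,0]

```text
time_s: 9.43
position: [0.5533, 0.0035, 0.14]
orientation: [[-0.979, 0.205, -0.002], [0.205, 0.979, -0.0], [0.001, -0.001, -1.0]]
contact_force: [0.5, -1.0, 0.1]
finger_gap: 0.0482
grasp_force: 0.0
```

```bash
python3 - <<'E'
from h import *
q=read_camera("side"); p=read_camera("top")
cv2.imwrite("pics/c4.png",np.hstack([cv2.resize(q["image"][225:325,265:385],(480,400)),cv2.resize(p["image"][185:285,230:330],(320,400))]))
E
```

```text
(no output)
```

View pics/c4.png

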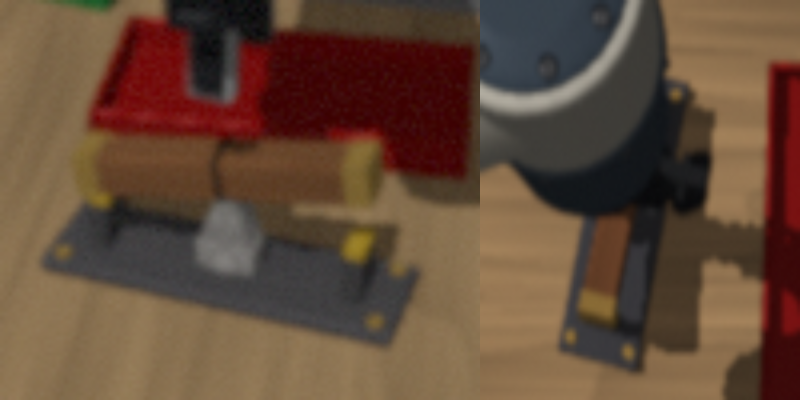

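Left half (side view): the handle has tipped onto the far (+x) yellow stop at (100,200), and the near stop at (358,245) is clear. Before I trust the result, I'll check that the line really sat over the land.

```bash
cat >> h.py <<'E'
def tipcheck(q,gx,gy,yaw,tilt,off=0):
    "project predicted handle features (front face) for a handle tipped about land edge; compare with measured black line / brass boundaries"
    ex=np.array([np.cos(yaw),np.sin(yaw),0]); ey=np.array([-np.sin(yaw),np.cos(yaw),0]); ez=np.array([0,0,1.])
    s=np.sign(tilt); a=abs(tilt); g=np.array([gx,gy,0])
    def P(l,lat,h): # l along, h above underside
        dl=l+off-s*.005; x=s*.005+dl*np.cos(a)+s*h*np.sin(a); z=.05-s*dl*np.sin(a)+h*np.cos(a)
        return pix(q,g+ex*x+ey*lat+ez*z)
    return P
def profile(q,P,h=(.007,.011,.015)):
    t=np.arange(-.075,.0751,.0005); im=q["image"].astype(float); V=im.sum(2); H=hsv(q)[0].astype(float); H[H>90]=0
    v=hh=0
    for k in h:
        uv=np.array([P(l,.012,k) for l in t]); v=v+map_coordinates(V,uv.T[::-1],order=1); hh=hh+map_coordinates(H,uv.T[::-1],order=1)/len(h)
    i=np.abs(t)<.015; base=np.median(v[np.abs(t)<.03]); w=np.clip(base*.85-v[i],0,None); ln=(w*t[i]).sum()/w.sum()*1000
    g=np.gradient(np.convolve(hh,np.ones(5)/5,"same"))
    def c(lo,hi,sg):
        j=(t>lo)&(t<hi); ww=np.clip(g[j]*sg,0,None)**2; return (ww*t[j]).sum()/ww.sum()*1000
    print("line",round(ln,1),"bounds",round(c(-.072,-.054,-1),1),round(c(.054,.072,1),1))
E
python3 - <<'E'
from h import *
q=read_camera("side")
for g in ((.5532,.003),(.551,.0037)):
    profile(q,tipcheck(q,*g,-.206,.18)); 
# knife land in side picture: bright grey blob
H,S,V=hsv(q); im=q["image"]
P=tipcheck(q,.5532,.003,-.206,0)
for x in(-.005,.005): 
  print("land front corner px",[ (pix(q,np.array([.5532,.003,.05])+np.array([np.cos(-.206),np.sin(-.206),0])*x+np.array([np.sin(.206),np.cos(.206),0])*.009)).round(1)])
for v in range(274,290,2): print(v,(V[v,308:340]).tolist(),)
E
```

```text
line 1.1 bounds -61.7 62.9
line 3.3 bounds -59.6 65.0
land front corner px [array([323. , 274.7])]
land front corner px [array([318.1, 273.7])]
274 [91, 88, 88, 92, 91, 89, 90, 90, 91, 90, 83, 72, 69, 80, 88, 90, 86, 86, 90, 87, 90, 88, 91, 93, 92, 94, 94, 92, 93, 93, 93, 96]
276 [74, 74, 75, 73, 77, 78, 75, 74, 80, 85, 96, 101, 106, 106, 104, 92, 87, 74, 71, 71, 77, 76, 83, 82, 82, 81, 82, 80, 81, 88, 108, 117]
278 [58, 63, 60, 65, 72, 76, 72, 81, 86, 102, 114, 121, 115, 117, 114, 112, 101, 87, 72, 71, 70, 72, 79, 81, 75, 78, 79, 78, 78, 88, 100, 111]
280 [36, 35, 38, 43, 48, 48, 50, 69, 91, 106, 116, 117, 115, 114, 118, 120, 110, 98, 86, 77, 73, 80, 75, 77, 79, 81, 79, 81, 77, 73, 75, 74]
282 [45, 36, 40, 36, 36, 41, 51, 75, 98, 105, 106, 107, 108, 112, 113, 111, 111, 103, 93, 82, 80, 84, 82, 77, 76, 78, 77, 74, 79, 72, 73, 77]
284 [63, 61, 59, 61, 61, 71, 92, 105, 108, 109, 108, 109, 108, 112, 106, 104, 102, 106, 96, 89, 92, 93, 79, 64, 51, 51, 55, 55, 62, 65, 66, 69]
286 [65, 66, 66, 63, 66, 79, 103, 113, 118, 122, 119, 117, 113, 113, 115, 112, 116, 114, 105, 103, 102, 92, 72, 52, 51, 58, 55, 55, 48, 54, 53, 51]
288 [67, 68, 64, 68, 69, 75, 98, 113, 117, 112, 113, 120, 125, 122, 119, 115, 119, 117, 121, 113, 96, 77, 59, 52, 57, 59, 62, 62, 62, 59, 63, 63]
```

In the same camera, the line sits about 1 mm from the land middle, well within 5 mm. So the tipping is genuine: handle 1 goes in the grey tray. I'll regrasp with the tool tilted to match it.

```bash
cat >> h.py <<'E'
def got(x,y,z,yaw,tilt):
    s=readout.read_state(); R=np.array(s["orientation"]); P=np.array(s["position"])
    A=Ro.from_euler("z",yaw)*Ro.from_euler("y",tilt)
    T=min((A.as_matrix()@np.diag([f,-f,-1]).astype(float) for f in (1,-1)),key=lambda T:Ro.from_matrix(R.T@T).magnitude())
    print(np.round(P,4),np.round(R.T@(np.r_[x,y,z]-P),4),np.round(Ro.from_matrix(R.T@T).as_rotvec(),4))
E
python3 - <<'E'
from h import *
got(.5597,.0022,.0815,-.206,.18); got(.5697,.001,.136,-.206,.18)
E
```

```text
[0.5536 0.0036 0.1404] [-0.0063 -0.0001  0.0589] [-0.0003  0.1794 -0.0002]
[0.5536 0.0036 0.1404] [-0.0163  0.0008  0.0044] [-0.0003  0.1794 -0.0002]
```

Emit:
drive_tool:
  steps:
    - [110,-0.016,0,0.004,0,0.1,0]
    - [110,-0.016,0,0.004,0,0.179,0]
    - [110,-0.016,0,0.004,0,0.179,0]
    - [110,-0.012,0,0.024,0,0.179,0]
    - [110,-0.009,0,0.044,0,0.179,0]
    - [110,-0.007,0,0.056,0,0.179,0]
    - [110,-0.006,0,0.0585,0,0.179,0]
    - [110,-0.006,0,0.0585,0,0.179,0]
    - [110,-0.006,0,0.0585,0,0.179,0]
    - [255,-0.006,0,0.0585,0,0.179,0]
    - [255,-0.006,0,0.0585,0,0.179,0]
    - [255,-0.006,0,0.0585,0,0.179,0]
    - [255,-0.006,0,0.0585,0,0.179,0]
    - [255,-0.006,0,0.0585,0,0.179,0]

```text
time_s: 11.32
position: [0.56, 0.0024, 0.0827]
orientation: [[-0.963, 0.205, -0.173], [0.201, 0.979, 0.036], [0.177, 0.0, -0.984]]
contact_force: [-0.0, 0.7, 5.6]
finger_gap: 0.0229
grasp_force: 41.4
```

Emit:
drive_tool:
  steps:
    - [255,0,0,-0.015,0,0,0]
    - [255,0,0,-0.04,0,0,0]
    - [255,0,0,-0.07,0,0,0]
    - [255,0,0,-0.07,0,-0.09,0]
    - [255,0,0,-0.07,0,-0.179,0]
    - [255,0,0,-0.07,0,-0.179,0]
    - [255,0,0,-0.07,0,-0.179,0]

```text
time_s: 12.2
position: [0.5719, -0.0002, 0.1514]
orientation: [[-0.979, 0.205, -0.001], [0.205, 0.979, 0.0], [0.001, -0.0, -1.0]]
contact_force: [-0.1, -0.3, -1.8]
finger_gap: 0.023
grasp_force: 40.8
```

```bash
python3 - <<'E'
from h import *
s=readout.read_state(); x,y,z=s["position"]; print(s["grasp_force"],s["contact_force"])
go((.483,-.351,.151,-.064))
q=read_camera("side")
for dz in (-.023,-.020,-.017): sidecheck(q,(x,y),-.206,z+dz)
# handle tilt: brass centroids -> in-plane
H,S,V=hsv(q); m=(S>110)&(V>90)&(H>16)&(H<35); n,l,st,ce=cv2.connectedComponentsWithStats(m.astype(np.uint8))
for i in range(1,n):
    if st[i,4]>40 and 260<ce[i,0]<390 and 190<ce[i,1]<300: print(ce[i],st[i,4])
print([pix(q,(x+k*.069*np.cos(.206)+.012*np.sin(.206),y-k*.069*np.sin(.206)+.012*np.cos(.206),z-.02)).round(1) for k in(1,-1)])
E
```

```text
40.78430771827698 [-0.0688028  -0.28434695 -1.77948606]
t 12.2 P [ 5.719e-01 -2.000e-04  1.514e-01] gap 0.023
[ 0.0152 -0.3616  0.0004] [-0.     -0.0013 -0.1422]
boundaries -62.4 61.9 mid -0.3
boundaries -62.5 61.9 mid -0.3
boundaries -62.4 61.8 mid -0.3
[277.17266187 229.10071942] 139
[347.90551181 240.98425197] 127
[291.34246575 271.17808219] 73
[354.55172414 284.13793103] 87
[array([276.2, 230. ]), array([347., 243.])]
```

The grip is good and the handle is level. Moving to the grey tray.

```bash
python3 - <<'E'
from h import *
go((.484,-.3705,.09,-.045))
E
```

```text
t 12.25 P [ 5.722e-01 -2.000e-04  1.512e-01] gap 0.0229
[ 0.0103 -0.3805  0.0612] [-0.     -0.0011 -0.1614]
```

Emit:
drive_tool:
  steps:
    - [255,0.002,-0.05,0,0,0,-0.03]
    - [255,0.004,-0.11,0,0,0,-0.08]
    - [255,0.006,-0.17,0,0,0,-0.12]
    - [255,0.008,-0.23,0,0,0,-0.161]
    - [255,0.009,-0.29,0,0,0,-0.161]
    - [255,0.01,-0.345,0,0,0,-0.161]
    - [255,0.0105,-0.375,0.01,0,0,-0.161]
    - [255,0.0105,-0.3805,0.03,0,0,-0.161]
    - [255,0.0105,-0.3805,0.061,0,0,-0.161]
    - [255,0.0105,-0.3805,0.061,0,0,-0.161]
    - [255,0.0105,-0.3805,0.061,0,0,-0.161]

```text
time_s: 13.62
position: [0.4844, -0.3711, 0.0912]
orientation: [[-0.999, 0.045, 0.001], [0.045, 0.999, -0.001], [-0.001, -0.001, -1.0]]
contact_force: [0.6, -0.7, -0.5]
finger_gap: 0.0232
grasp_force: 40.8
```

```bash
python3 - <<'E'
from h import *
go((.484,-.3705,.09,-.045),(.484,-.3705,.037,-.045))
p=read_camera("side"); q=read_camera("top")
cv2.imwrite("pics/c5.png",np.hstack([cv2.resize(p["image"][150:250,310:430],(480,400)),cv2.resize(q["image"][215:315,370:470],(320,400))]))
E
```

```text
t 13.62 P [ 0.4844 -0.3711  0.0912] gap 0.0232
[0.0004 0.0006 0.0012] [-0.0009  0.0007  0.0002]
[0.0005 0.0006 0.0542] [-0.0009  0.0007  0.0002]
```

View pics/c5.png

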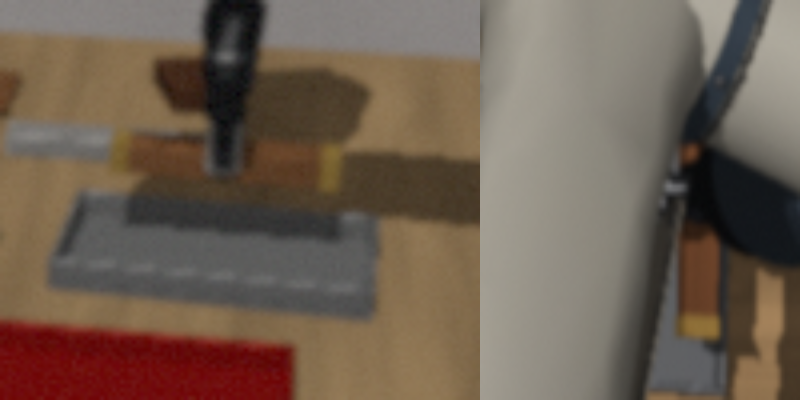

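The side view shows the handle parallel above the far half of the grey tray, brass at (120,150) and (330,168). Lowering gently.

Emit:
drive_tool:
  steps:
    - [255,0.0005,0.001,0.025,0,0,0]
    - [255,0.0005,0.001,0.042,0,0,0]
    - [255,0.0005,0.001,0.05,0,0,0]
    - [255,0.0005,0.001,0.053,0,0,0]
    - [255,0.0005,0.001,0.054,0,0,0]
    - [255,0.0005,0.001,0.054,0,0,0]

```text
time_s: 14.48
position: [0.4835, -0.3699, 0.0379]
orientation: [[-0.999, 0.045, 0.001], [0.045, 0.999, -0.001], [-0.001, -0.001, -1.0]]
contact_force: [-3.3, 2.5, 5.7]
finger_gap: 0.0227
grasp_force: 41.7
```

Emit:
drive_tool:
  steps:
    - [255,0,0,0.001,0,0,0]
    - [255,0,0,0.0015,0,0,0]

```text
time_s: 14.72
position: [0.4835, -0.3699, 0.0379]
orientation: [[-0.999, 0.044, 0.001], [0.044, 0.999, -0.002], [-0.001, -0.002, -1.0]]
contact_force: [-6.4, 5.6, 16.8]
finger_gap: 0.0231
grasp_force: 43.1
```

Emit:
drive_tool:
  steps:
    - [255,0,0,-0.001,0,0,0]
    - [185,0,0,-0.001,0,0,0]
    - [175,0,0,-0.001,0,0,0]
    - [163,0,0,-0.001,0,0,0]
    - [160,0,0,-0.001,0,0,0]
    - [160,0,0,-0.02,0,0,0]
    - [160,0,0,-0.06,0,0,0]
    - [160,0,0,-0.12,0,0,0]
    - [160,0,0,-0.18,0,0,0]
    - [75,0,0,-0.18,0,0,0]

```text
time_s: 15.98
position: [0.4854, -0.3711, 0.2209]
orientation: [[-0.999, 0.045, 0.01], [0.045, 0.999, -0.006], [-0.01, -0.006, -1.0]]
contact_force: [-0.0, 0.2, -1.7]
finger_gap: 0.0488
grasp_force: 0.0
```

```bash
python3 - <<'E'
from h import *
go((.5343,.3115,.215,-.088),(.5358,.3125,.034,-.088))
E
```

```text
t 15.97 P [ 0.4854 -0.3711  0.2209] gap 0.0488
[-0.0182  0.6842  0.0021] [-0.0056  0.0104  0.0431]
[-0.0178  0.6863  0.1831] [-0.0056  0.0104  0.0431]
```

Emit:
drive_tool:
  steps:
    - [75,-0.002,0.06,0,0,0,0]
    - [75,-0.004,0.12,0,0,0,0]
    - [75,-0.006,0.18,0,0,0,0]
    - [75,-0.008,0.24,0,0,0,0.02]
    - [75,-0.01,0.3,0,0,0,0.043]
    - [75,-0.011,0.36,0,0,0,0.043]
    - [75,-0.012,0.42,0,0,0,0.043]
    - [75,-0.014,0.48,0,0,0,0.043]
    - [75,-0.016,0.54,0,0,0,0.043]
    - [75,-0.017,0.6,0,0,0,0.043]
    - [75,-0.018,0.65,0.02,0,0,0.043]
    - [75,-0.018,0.68,0.05,0,0,0.043]
    - [75,-0.018,0.684,0.08,0,0,0.043]
    - [75,-0.018,0.684,0.1,0,0,0.043]
    - [75,-0.018,0.684,0.1,0,0,0.043]
    - [75,-0.018,0.684,0.1,0,0,0.043]

```text
time_s: 17.98
position: [0.5325, 0.3132, 0.1154]
orientation: [[-0.996, 0.088, 0.001], [0.088, 0.996, 0.0], [-0.001, 0.001, -1.0]]
contact_force: [0.4, 0.8, 0.1]
finger_gap: 0.0602
grasp_force: 0.0
```

```bash
python3 - <<'E'
from h import *
go((.5343,.3118,.034,-.088))
p=read_camera("side"); t=read_camera("top")
cv2.imwrite("pics/c6.png",np.hstack([cv2.resize(t["image"][215:315,370:470],(400,400)),cv2.resize(p["image"][330:470,230:370],(400,400))]))
H,S,V=hsv(t); m=(S>80)&(V>60); b=np.zeros(m.shape,bool); b[215:320,395:455]=m[215:320,395:455]
for x in seg(t,b,.027,200): print(x)
print(spotter.mark_of(t,"handle_a_mid") and [(round(d["conf"],2),world(t,d["at"]).round(3)) for d in spotter.mark_of(t,"handle_a_mid")])
for d in spotter.mark_of(p,"handle_a_mid"): print(round(d["conf"],2),world(p,d["at"]).round(3))
E
```

```text
t 17.98 P [0.5325 0.3132 0.1154] gap 0.0602
[-0.0018 -0.0012  0.0814] [ 0.0005  0.001  -0.0002]
(array([427.6, 264. ]), np.int32(1856), array([ 485.9, -353.7]), array([142.9, 250.1]), np.float64(-0.019))
(array([431.4, 268.1]), np.int32(761), array([ 482., -369.]), array([ 29., 152.]), np.float64(-0.047))
[(0.87, array([0.536, 0.31 , 0.009])), (0.39, array([ 0.483, -0.348, -0.001])), (0.25, array([ 0.481, -0.375,  0.017]))]
0.92 [0.537 0.316 0.011]
```

View pics/c6.png

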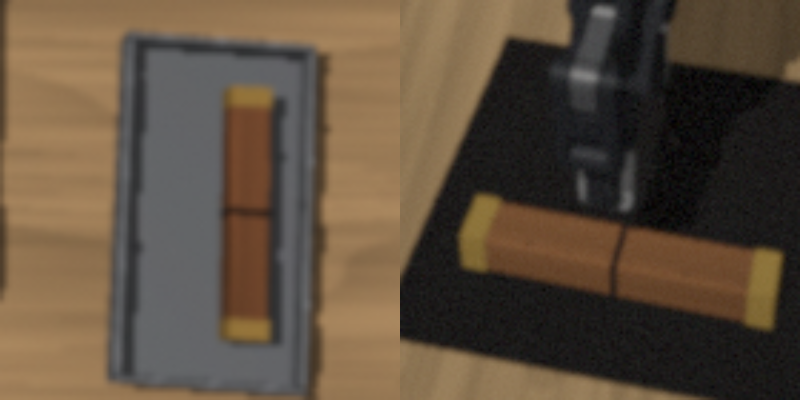

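The left half shows handle 1 flat in the grey tray, line at (248,212). The right half shows the gripper over the second handle, line at (618,262). Grasping it.

Emit:
drive_tool:
  steps:
    - [75,-0.002,-0.001,0.03,0,0,0]
    - [75,-0.002,-0.001,0.06,0,0,0]
    - [75,-0.002,-0.001,0.075,0,0,0]
    - [75,-0.002,-0.001,0.081,0,0,0]
    - [75,-0.002,-0.001,0.081,0,0,0]
    - [75,-0.002,-0.001,0.081,0,0,0]
    - [255,-0.002,-0.001,0.081,0,0,0]
    - [255,-0.002,-0.001,0.081,0,0,0]
    - [255,-0.002,-0.001,0.081,0,0,0]
    - [255,-0.002,-0.001,0.081,0,0,0]
    - [255,-0.002,-0.001,0.081,0,0,0]
    - [255,-0.002,-0.001,0.081,0,0,0]
  squeeze: 40

```text
time_s: 19.73
position: [0.5343, 0.3121, 0.0343]
orientation: [[-0.996, 0.088, 0.001], [0.088, 0.996, 0.001], [-0.001, 0.001, -1.0]]
contact_force: [-0.8, 0.1, 5.0]
finger_gap: 0.0234
grasp_force: 40.3
```

```bash
python3 - <<'E'
from h import *
go((.5538,.0036,.131,-.206))
E
```

```text
t 19.73 P [0.5343 0.3121 0.0343] gap 0.0234
[-0.0467 -0.3056 -0.0969] [0.0007 0.0008 0.118 ]
```

Emit:
drive_tool:
  steps:
    - [255,0,0,-0.02,0,0,0]
    - [255,0,0,-0.06,0,0,0]
    - [255,0,0,-0.097,0,0,0]
    - [255,-0.007,-0.05,-0.097,0,0,0.02]
    - [255,-0.015,-0.105,-0.097,0,0,0.045]
    - [255,-0.025,-0.16,-0.097,0,0,0.08]
    - [255,-0.033,-0.22,-0.097,0,0,0.118]
    - [255,-0.042,-0.275,-0.097,0,0,0.118]
    - [255,-0.0467,-0.3,-0.097,0,0,0.118]
    - [255,-0.0467,-0.3056,-0.097,0,0,0.118]
    - [255,-0.0467,-0.3056,-0.085,0,0,0.118]
    - [255,-0.0467,-0.3056,-0.065,0,0,0.118]
    - [255,-0.0467,-0.3056,-0.054,0,0,0.118]
    - [255,-0.0467,-0.3056,-0.05,0,0,0.118]
    - [255,-0.0467,-0.3056,-0.05,0,0,0.118]
    - [255,-0.0467,-0.3056,-0.05,0,0,0.118]

```text
time_s: 21.72
position: [0.554, 0.0036, 0.0843]
orientation: [[-0.979, 0.204, 0.001], [0.204, 0.979, 0.0], [-0.001, 0.0, -1.0]]
contact_force: [0.6, 0.2, -1.8]
finger_gap: 0.0229
grasp_force: 39.6
```

```bash
python3 - <<'E'
from h import *
go((.5538,.0036,.0812,-.206))
s=readout.read_state(); print(s["contact_force"])
q=read_camera("side")
sidecheck(q,s["position"][:2],-.206,s["position"][2]-.020)
E
```

```text
t 21.73 P [0.554  0.0036 0.0843] gap 0.0229
[ 0.0002 -0.      0.0031] [0.0004 0.0011 0.0001]
[ 0.63399171  0.17582313 -1.84927295]
boundaries -60.6 63.8 mid 1.6
```

Emit:
drive_tool:
  steps:
    - [255,0.0025,0,0,0,0,0]
    - [255,0.0025,0,0.001,0,0,0]
    - [255,0.0025,0,0.002,0,0,0]
    - [255,0.0025,0,0.003,0,0,0]
    - [255,0.0025,0,0.0032,0,0,0]
    - [255,0.0025,0,0.0032,0,0,0]

```text
time_s: 22.52
position: [0.5511, 0.0038, 0.0812]
orientation: [[-0.979, 0.205, 0.0], [0.205, 0.979, -0.0], [-0.0, -0.0, -1.0]]
contact_force: [-3.2, 0.7, 5.4]
finger_gap: 0.0231
grasp_force: 40.5
```

Contact, so I'm releasing.

Emit:
drive_tool:
  steps:
    - [255,0,0,0,0,0,0]
    - [185,0,0,0,0,0,0]
    - [175,0,0,0,0,0,0]
    - [160,0,0,0,0,0,0]
    - [110,0,0,0,0,0,0]
    - [110,0,0,0,0,0,0]
    - [110,0,0,-0.02,0,0,0]
    - [110,0,0,-0.06,0,0,0]
    - [110,0,0,-0.06,0,0,0]
    - [110,0,0,-0.06,0,0,0]
    - [110,0,0,-0.06,0,0,0]
    - [110,0,0,-0.06,0,0,0]

```text
time_s: 24.02
position: [0.5508, 0.0038, 0.1397]
orientation: [[-0.979, 0.205, -0.001], [0.205, 0.979, -0.0], [0.001, -0.001, -1.0]]
contact_force: [0.0, -0.5, 0.2]
finger_gap: 0.0488
grasp_force: 0.0
```

```bash
python3 - <<'E'
from h import *
q=read_camera("side"); 
cv2.imwrite("pics/c7.png",cv2.resize(q["image"][225:325,265:385],(600,500)))
for t in (0,.18,-.18): print(t); profile(q,tipcheck(q,.5532,.003,-.206,t))
E
```

```text
0
line -0.6 bounds -62.9 62.1
0.18
line -2.6 bounds -66.8 59.6
-0.18
line 1.6 bounds -61.4 63.2
```

View pics/c7.png

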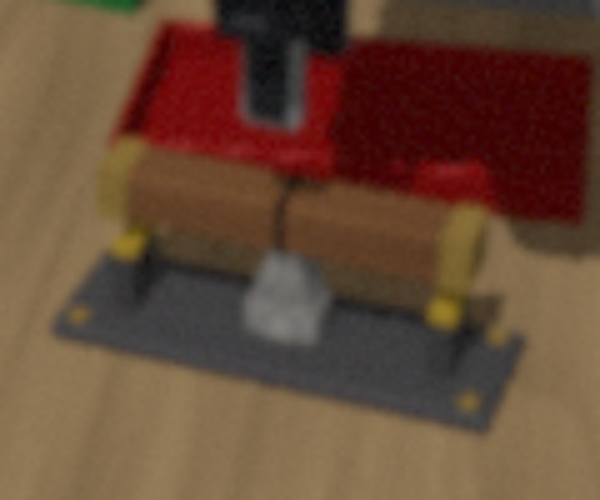

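Level: the brass slope (120,178)→(463,250) matches the stop slope (130,245)→(445,312), the line at (284,215) is over the land, and both stops are clear. Handle 2 balances, so it goes in the red tray.

Emit:
drive_tool:
  steps:
    - [110,0,0,0.03,0,0,0]
    - [110,0,0,0.052,0,0,0]
    - [110,0,0,0.059,0,0,0]
    - [110,0,0,0.059,0,0,0]
    - [110,0,0,0.059,0,0,0]
    - [255,0,0,0.059,0,0,0]
    - [255,0,0,0.059,0,0,0]
    - [255,0,0,0.059,0,0,0]
    - [255,0,0,0.059,0,0,0]
    - [255,0,0,0.059,0,0,0]
    - [255,0,0,0.035,0,0,0]
    - [255,0,0,-0.01,0,0,0]
    - [255,0,0,-0.01,0,0,0]
    - [255,0,0,-0.01,0,0,0]
  squeeze: 40

```text
time_s: 25.82
position: [0.5504, 0.0039, 0.1494]
orientation: [[-0.979, 0.205, -0.002], [0.205, 0.979, 0.0], [0.002, 0.0, -1.0]]
contact_force: [-0.9, -0.3, -1.9]
finger_gap: 0.0228
grasp_force: 39.6
```

```bash
python3 - <<'E'
from h import *
go((.536,-.160,.09,-.025),(.536,-.160,.037,-.025))
E
```

```text
t 25.82 P [0.5504 0.0039 0.1494] gap 0.0228
[-0.0197 -0.1634  0.0594] [ 0.0003 -0.0018 -0.1816]
[-0.0198 -0.1634  0.1124] [ 0.0003 -0.0018 -0.1816]
```

Emit:
drive_tool:
  steps:
    - [255,-0.005,-0.05,0,0,0,-0.06]
    - [255,-0.012,-0.105,0,0,0,-0.13]
    - [255,-0.0197,-0.155,0,0,0,-0.182]
    - [255,-0.0197,-0.1634,0.02,0,0,-0.182]
    - [255,-0.0197,-0.1634,0.06,0,0,-0.182]
    - [255,-0.0197,-0.1634,0.09,0,0,-0.182]
    - [255,-0.0197,-0.1634,0.106,0,0,-0.182]
    - [255,-0.0197,-0.1634,0.11,0,0,-0.182]
    - [255,-0.0197,-0.1634,0.112,0,0,-0.182]
    - [255,-0.0197,-0.1634,0.113,0,0,-0.182]
    - [255,-0.0197,-0.1634,0.113,0,0,-0.182]

```text
time_s: 27.2
position: [0.5374, -0.1601, 0.0382]
orientation: [[-1.0, 0.024, 0.001], [0.024, 1.0, -0.0], [-0.001, -0.0, -1.0]]
contact_force: [-0.6, -0.5, -1.8]
finger_gap: 0.0234
grasp_force: 39.7
```

Emit:
drive_tool:
  steps:
    - [255,0,0,0.001,0,0,0]
    - [255,0,0,0.002,0,0,0]
    - [255,0,0,0.002,0,0,0]

```text
time_s: 27.58
position: [0.5374, -0.1601, 0.0374]
orientation: [[-1.0, 0.024, 0.002], [0.024, 1.0, -0.0], [-0.002, -0.0, -1.0]]
contact_force: [-3.5, 2.3, 10.2]
finger_gap: 0.0233
grasp_force: 41.1
```

Contact. Releasing, retracting, and moving the arm aside for a clear view.

Emit:
drive_tool:
  steps:
    - [255,0,0,0.001,0,0,0]
    - [185,0,0,0.001,0,0,0]
    - [175,0,0,0.001,0,0,0]
    - [160,0,0,0.001,0,0,0]
    - [130,0,0,0.001,0,0,0]
    - [130,0,0,-0.02,0,0,0]
    - [130,0,0,-0.07,0,0,0]
    - [130,0,0,-0.13,0,0,0]
    - [130,0,0,-0.18,0,0,0]
    - [130,0,0.06,-0.2,0,0,0]
    - [130,0.03,0.12,-0.2,0,0,0]
    - [130,0.06,0.18,-0.2,0,0,0]
    - [130,0.08,0.24,-0.2,0,0,0]
    - [130,0.08,0.3,-0.2,0,0,0]
    - [130,0.08,0.36,-0.2,0,0,0]
    - [130,0.08,0.4,-0.2,0,0,0]
    - [130,0.08,0.4,-0.2,0,0,0]
    - [130,0.08,0.4,-0.2,0,0,0]

```text
time_s: 29.82
position: [0.4665, 0.2415, 0.2352]
orientation: [[-1.0, 0.024, -0.001], [0.024, 1.0, -0.001], [0.001, -0.001, -1.0]]
contact_force: [-0.4, -0.7, 0.0]
finger_gap: 0.042
grasp_force: 0.0
```

```bash
python3 - <<'E'
from h import *
t=read_camera("top"); cv2.imwrite("pics/end.png",cv2.resize(t["image"][90:330,200:520],(800,600)))
E
```

```text
(no output)
```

View pics/end.png

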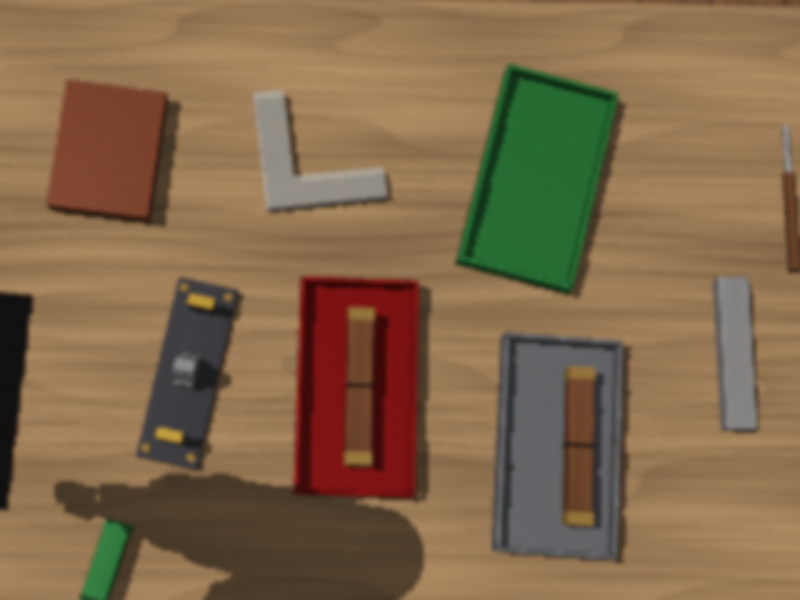

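Handle 2 lies flat in the red tray at (360,385) and handle 1 in the grey tray at (580,445). The bystanders look unmoved.

```bash
python3 -c "
from station import job
print(job.close_job())"
```

```text
the job is handed in; nothing more can be done
None
```

I tested both handles and handed the job in at about 30 s: the one nearer the gauge tipped and lies flat in the grey tray, the other stayed level and lies flat in the red tray, and in the final view the ruler block, jig and cherry block look unmoved.

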